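# Free the stone weight from behind the cans and bottle, and put them back

### The job

The stone weight at the back of the wooden tray is hemmed in: first stand both gold cans of the tray and the glass bottle, all three, upright on the bamboo placemat, and only then fetch the stone and lay it flat on the middle of the score pad, so that the breeze cannot turn its leaves. With the stone on the pad, put the two cans and the bottle back upright in the tray, each on the very spot where it stood before. Leave the pail and the flattened can alone, and do not tip the glass bottle over.

Things in the scene. Friction and masses are not known exactly. Their poses are not given: they have to be found in the camera images.
- tall_can_center (a point): Tall, narrow, crumpled gold drinks can, standing upright: 52 mm in diameter, 92 mm tall, 30 g, creased in its lower half, straight-sided above 50 mm. The point is at its centre, half-way up (46 mm above its foot); z is up along the can.
- squat_can_center (a point): Squat, wide, crumpled gold drinks can, standing upright: 62 mm in diameter, 72 mm tall, 35 g, creased in its lower half, straight-sided above 45 mm. The point is at its centre, half-way up (36 mm above its foot); z is up along the can.
- bottle_center (a point): Small green glass bottle with a steel cap, standing upright: 96 mm tall, about 160 g; straight body 52 mm in diameter up to 68 mm above its foot, then a narrow neck and a cap 30 mm in diameter. The point is at its centre, half-way up (48 mm above its foot); z is up along the bottle.
- stone_center (a point): Grey stone weight, a flat round disc 60 mm in diameter and 26 mm high, about 200 g. The point is at its centre, half-way up (13 mm above its underside); z is up. At the start it lies at the back middle of the tray, its top 32 mm above the table; the cans and the bottle leave no room for fingers around it, but fingers holding them by the upper part pass over it.
- tray: Fixed wooden tray, 170 mm (its x) by 230 mm (y). Origin under its centre on the table; x points to its back, away from the robot, z up. Floor 6 mm above the table; rim 10 mm high; back wall 40 mm high, inner face at x = 77 mm. Four flush cork rounds, 66 mm wide, mark places at (x, y) = (35, 0) for the stone, (35, 68), (35, -68), (-33, 0) mm; a can or the bottle stands within 3 mm of each of those three.
- mat: Fixed bamboo placemat with dark cross lines, 280 mm (its x) by 130 mm (its y), 4 mm thick, at the left or the right side of the tray; empty at the start. The origin is under its centre on the table; its x is the long side, z up. The side area.
- pad: Fixed score pad (pale paper with a black binding strip along its far short edge), 150 mm (its x) by 110 mm (its y), 14 mm high, on the other side of the tray from the placemat. The origin is under its centre on the table; z up.
- pail: Pink plastic pail, about 124 mm across and 100 mm high, loose, standing beyond the tray. Origin under its centre. A bystander.
- flat_can: Gold can stamped flat, 66 mm across and 18 mm high, loose, lying beyond the tray. Origin under its centre. A bystander.
Things that resemble listed ones, but are neither listed nor needed, are in the scene too. Leave any blue look-alike of the pad alone.

How it is judged:
By the outcome, as a careful person would: the job done as asked, in the order asked, and still so for the second after the job is handed in, with the robot touching nothing.
It also fails if it takes over 144 s, if anything falls off the work surface, if the arm or the gripper's body presses on something with over 40 N, if the wrist force passes 120 N, or if a joint passes its speed limit or range.

### The arm

A 7-joint arm with a two-finger parallel gripper is mounted at the origin on the work surface. World frame = base frame: x ahead of the robot, y to its left, z up, the work surface at z = 0. Lengths are in m, angles in rad, forces in N, time in s.
With the tool pointing down it reaches from about 0.4 to 0.925 m from the base axis. Payload 4.1 kg.
Tool frame: the origin (TCP) lies midway between the tips of the shut fingers; the grasp point (between the pads) lies grip_point_offset behind it (grip_point_offset is the distance from the TCP to the grasp point, in m); z points along the fingers, y is the line along which they close (so a half turn about z gives the same grasp; the last joint's range is limited). The gripper opens to 85 mm and grips with 20 to 120 N. Pads are 22 mm wide; open, the fingers measure 114 mm over their backs; the gripper's body (76 mm by 85 mm) begins 54 mm behind the grasp point. The pads swing forward as they close: fully open they stand 13 mm farther back than shut.
Start: joints at [1.192, 0.398, 0.045, 1.537, -0.019, 1.207, -0.051], TCP at [0.18, -0.625, 0.231] pointing down, gripper open.
Joint ranges: [-2.82, 2.82], [-0.49, 2.23], [-1.37, 1.46], [0, 2.46], [-1.36, 4.5], [0.23, 2], [-2.94, 2.94]. Speed limits (rad/s): [2.57, 2.57, 3.14, 3.14, 3.14, 3.14, 3.14].

### API

Orientations are given as a unit quaternion [w, x, y, z].
In Python, from cell import sense, read_camera, job_done, grip_point_offset gives the robot as it stands.
- The arm moves only by the tool servo_tool, never from a script. Its arguments are lists of equal length, an entry for each row: "dp": the shift along the tool's x, y, z in cm, a list of three; "twist": the turn, a rotation vector about the tool's x, y, z in degrees, a list of three; "grip": the finger opening in cm, from 0 to 8.54. A call has 1 to 20 rows; each row is the pose to reach, as a shift and turn from the pose commanded when the call began, along the tool's axes at that moment; what a row does not reach only later rows make up. A row lasts 1/12 s, in which the tool goes at most 41.7 mm and 7.16 degrees, less where a joint would pass 70% of its speed; a pose out of reach is approached as far as the arm can. A call with a gripper value outside its range is refused whole. The fingers move at their own pace and stop on an object; "newtons" is the grip in N (left out, the last holds). Time passes only in rows, so rows that repeat a pose let the fingers close. It gives the time, the measured TCP pose, the force, the opening and the grip force at its end, in the units of the state.
- sense(): the state, without advancing time (a new reading comes with each control period).
- read_camera(name): name is "side" or "top"; returns a dict with "pixels" (400x640x3 uint8, red, green, blue), "vertical_fov" (degrees; the focal length in pixels is half the picture's height over the tangent of half this angle, whatever the lens; pixels are square), "cx", "cy" (the principal point, pixels), "k1" (the pictures are not rectified: a ray, as slopes to the right and down, at radius r is drawn at 1 + k1 r^2 times it, then the intrinsics apply), "T" (4x4, takes a point from camera to world coordinates). Camera axes: x right, y down, z forward; pixel columns grow to the right and rows downward; lengths in m; the calibration is good to about 2 mm. A picture is of the moment at which its call begins. There is no depth.
- job_done(): hands the job in; it is judged then, once.
The state is a dict: "time": time; "joint_positions": joint angles; "qvel": joint speeds; "effort": joint torques, N m; "tcp_pos": TCP position; "tool_rot": TCP orientation; "contact_force": force on the tool from outside, world axes, zero at the start; "torque": the same for the moment, N m; "width": opening from 0.0 (shut) to 1.0 (fully open); "grip_force": force on a finger pad.
Only numpy, scipy, OpenCV 4.12 (cv2) and the standard library are available. Lean on these libraries where they do the work, as an engineer would, in place of code of your own. Each camera call takes 0.05 s, during which the arm holds its last target. There are 200 camera calls.

## Working session

There is one attempt and no reset: what is moved stays moved. The work goes in short steps, Python scripts to look and compute and a tool call to move; the robot and the scene stay as the last step left them, time stands still between calls to the robot, and variables do not carry over. Pictures are saved under pics/ and viewed, at most 14 in all, crops included, and the job is handed in when it is done.

Besides the shell and the picture viewer there is one more tool, called after ">>>" by a JSON object that holds its "op" and its "data". servo_tool: Moves the arm, as the interface text tells. Its arguments: {"type":"object","properties":{"dp":{"type":"array"},"twist":{"type":"array"},"grip":{"type":"array"},"newtons":{"type":"number"}},"required":["dp","twist","grip"]}

```bash
ls; mkdir -p pics; python3 - <<'E'
from cell import sense, read_camera, grip_point_offset
import cv2
print(grip_point_offset); s=sense()
for k in("time","tcp_pos","tool_rot","width","contact_force"):print(k,s[k])
for n in("top","side"):
    c=read_camera(n); cv2.imwrite(f"pics/{n}0.png",c["pixels"][:,:,::-1]); print(n,c["vertical_fov"],c["cx"],c["cy"],c["k1"],c["T"])
E
```

```text
pics
0.0187
time 0.0
tcp_pos [ 0.17936298 -0.62409155  0.23028951]
tool_rot [-9.53729521e-04  9.90221331e-01  1.39501854e-01 -1.97295028e-04]
width 1.0011009825098307
contact_force [-0.05855883  0.53322972 -0.63986721]
top 56.618778542102 324.4899678798548 195.52672576001706 -0.005317841623359732 [[-0.00337486 -0.99757632  0.0694989   0.45791995]
 [-0.99997733  0.00377155  0.0055774  -0.08399002]
 [-0.005826   -0.0694785  -0.99756644  1.03165359]
 [ 0.          0.          0.          1.        ]]
side 55.29075464939546 318.6444030055214 205.16328548149593 -0.02892043015193778 [[ 0.99689419 -0.05403025  0.05729493  0.48156721]
 [-0.07802453 -0.57891949  0.81164302 -0.855684  ]
 [-0.01068412 -0.81359262 -0.58133716  0.60449419]
 [ 0.          0.          0.          1.        ]]
```

View pics/top0.png

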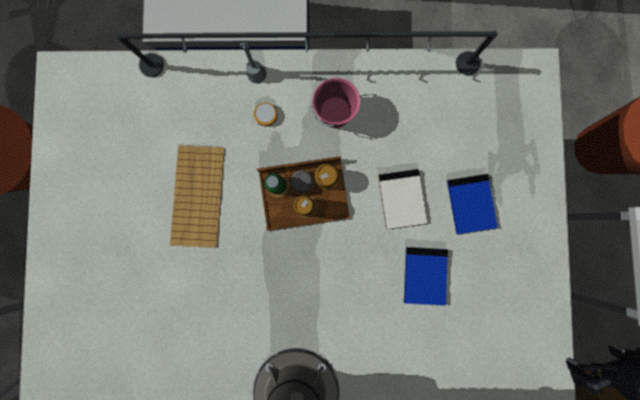

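View pics/side0.png

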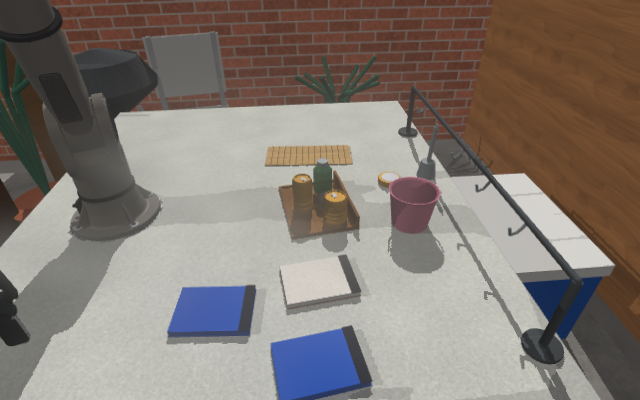

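The top view shows the mat at (198,196), the tray at (304,194), the bottle at (274,184), the squat can at (326,175), the tall can at (303,204), the stone at (302,181), and the white pad at (403,198). The blue pads at (472,204) and (427,276) are look-alikes, the flat can is at (265,113) and the pail at (337,102). The gold candidates are the two tray cans and the flat can; only the first two stand in the tray.

```bash
cat > h.py <<'E'
import numpy as np, cv2
from cell import read_camera
def K(c):
    f=200/np.tan(np.radians(c["vertical_fov"]/2)); return f
def ray(c,uv):
    uv=np.atleast_2d(np.float64(uv)); f=K(c); d=(uv-[c["cx"],c["cy"]])/f; s=d.copy()
    for _ in range(20): s=d/(1+c["k1"]*(s**2).sum(1,keepdims=True))
    T=np.array(c["T"]); return T[:3,3],np.c_[s,np.ones(len(s))]@T[:3,:3].T
def plane(c,uv,z):
    o,d=ray(c,uv); return o+d*((z-o[2])/d[:,2])[:,None]
def proj(c,P):
    T=np.array(c["T"]); p=(np.atleast_2d(P)-T[:3,3])@T[:3,:3]; s=p[:,:2]/p[:,2:]
    return s*(1+c["k1"]*(s**2).sum(1,keepdims=True))*K(c)+[c["cx"],c["cy"]]
E
python3 - <<'E'
from h import *
c=read_camera("top"); im=c["pixels"][:,:,::-1].copy()
s=read_camera("side"); si=s["pixels"][:,:,::-1].copy()
hsv=cv2.cvtColor(im,cv2.COLOR_BGR2HSV)
def big(m,n):
    cs,_=cv2.findContours(m.astype(np.uint8),0,2); k=max(cs,key=cv2.contourArea); r=cv2.minAreaRect(k); b=cv2.boxPoints(r); return r,b
H,S,V=hsv[...,0],hsv[...,1],hsv[...,2]
yy,xx=np.mgrid[:400,:640]
for n,m,z in(("mat",(S>60)&(xx>150)&(xx<240)&(yy>130)&(yy<260),.004),
 ("pad",((V>205)|(V<60))&(xx>372)&(xx<435)&(yy>160)&(yy<235),.014),
 ("tray",(S>80)&(xx>250)&(xx<360)&(yy>150)&(yy<240),.012)):
    r,b=big(m,n); P=plane(c,b,z); print(n,r,b.round(1).tolist(),P.round(4).tolist(),P.mean(0).round(4))
a=cv2.resize(im[145:240,250:360],None,fx=6,fy=6,interpolation=cv2.INTER_CUBIC)
b=cv2.resize(si[140:245,265:375],None,fx=5,fy=5,interpolation=cv2.INTER_CUBIC)
cv2.imwrite("pics/topc.png",a);cv2.imwrite("pics/sidec.png",b)
E
```

```text
mat ((196.9602508544922, 195.99679565429688), (47.12942886352539, 101.51567840576172), 4.5739216804504395) [[169.39999389648438, 244.6999969482422], [177.5, 143.5], [224.5, 147.3000030517578], [216.39999389648438, 248.5]] [[0.3951, 0.35, 0.004], [0.6776, 0.3344, 0.004], [0.6663, 0.2018, 0.004], [0.3845, 0.2199, 0.004]] [0.5309 0.2765 0.004 ]
pad ((399.0100402832031, 174.57000732421875), (5.656854152679443, 40.022239685058594), 81.8698959350586) [[378.79998779296875, 174.60000610351562], [418.3999938964844, 168.89999389648438], [419.20001220703125, 174.5], [379.6000061035156, 180.1999969482422]] [[0.5861, -0.2282, 0.014], [0.6013, -0.3376, 0.014], [0.5858, -0.3395, 0.014], [0.5705, -0.2302, 0.014]] [ 0.5859 -0.2839  0.014 ]
tray ((303.5871887207031, 193.07144165039062), (62.7822265625, 83.17345428466797), 81.32682800292969) [[257.70001220703125, 168.3000030517578], [340.0, 155.8000030517578], [349.3999938964844, 217.8000030517578], [267.20001220703125, 230.39999389648438]] [[0.6052, 0.1064, 0.012], [0.6393, -0.1216, 0.012], [0.4674, -0.1464, 0.012], [0.4339, 0.0789, 0.012]] [ 0.5365 -0.0207  0.012 ]
```

View pics/topc.png

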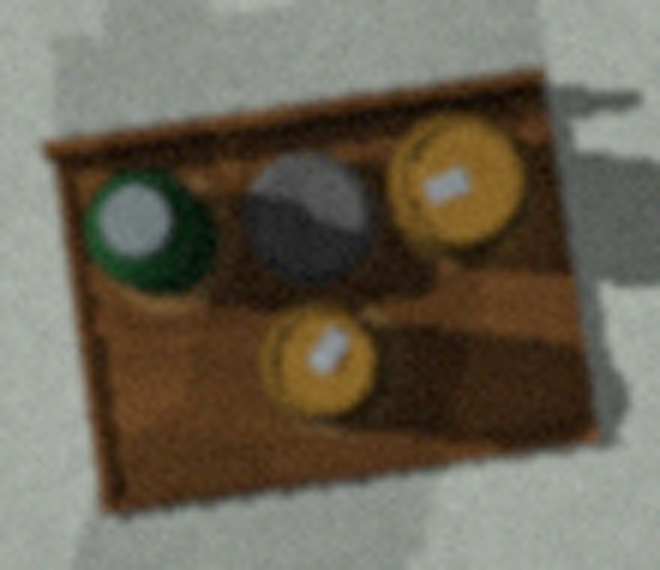

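View pics/sidec.png

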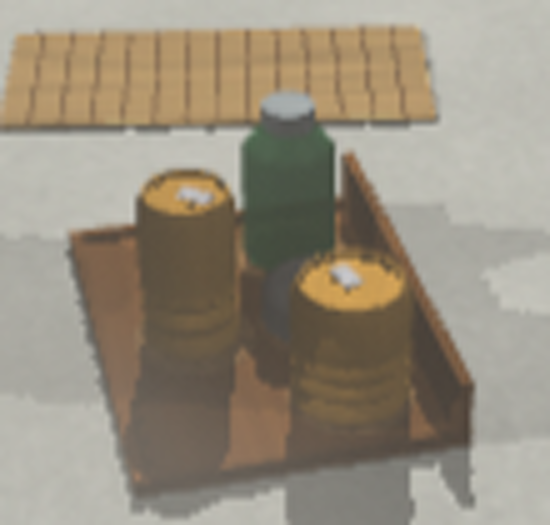

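The close crops confirm the choices. In topc the cap is at (136,220), the squat top at (457,181), the tall top at (321,360) and the stone at (307,217). Next I compute positions.

```bash
python3 - <<'E'
from h import *
c=read_camera("top"); s=read_camera("side")
f=lambda p:(np.array(p)+.5)/6-.5+[250,145]
g=lambda p:(np.array(p)+.5)/5-.5+[265,140]
C=[plane(c,f(p),z)[0] for p,z in (((105,515),.01),((598,437),.01),((45,148),.04),((545,72),.04))]
C=np.array(C);print(C.round(4))
# corners in tray frame -> fit rigid 2D
L=np.array([[-85,115],[-85,-115],[85,115],[85,-115]])/1e3
A=L-L.mean(0);B=C[:,:2]-C[:,:2].mean(0)
th=np.arctan2((A[:,0]*B[:,1]-A[:,1]*B[:,0]).sum(),(A*B).sum());R=np.array([[np.cos(th),-np.sin(th)],[np.sin(th),np.cos(th)]])
t=C[:,:2].mean(0);print("yaw",np.degrees(th),t, ((C[:,:2]-t)@R*1e3).round(1).tolist())
for n,p,z,q in(("bottle",(136,220),.102,(287,105)),("squat",(457,181),.078,(354,280)),("tall",(321,360),.098,(186,193)),("stone",(307,217),.032,None)):
    P=plane(c,f(p),z)[0]; print(n,P.round(4),"tray",((P[:2]-t)@R*1e3).round(1), "side",plane(s,g(q),z)[0].round(4) if q else "")
im=c["pixels"][:,:,::-1]; hsv=cv2.cvtColor(im,cv2.COLOR_BGR2HSV);V=hsv[...,2].astype(int)
print(V[200,375:435].tolist())
yy,xx=np.mgrid[:400,:640];roi=(xx>372)&(xx<435)&(yy>160)&(yy<235)
w=V[roi];m=((V>197)|(V<90))&roi
m=cv2.morphologyEx(m.astype(np.uint8),2,np.ones((3,3)));m=cv2.morphologyEx(m,3,np.ones((5,5)))
k=max(cv2.findContours(m,0,2)[0],key=cv2.contourArea);r=cv2.minAreaRect(k);b=cv2.boxPoints(r)
P=plane(c,b,.014);print("pad",r,P.round(4).tolist(),P.mean(0))
E
```

```text
[[ 0.4337  0.0795  0.01  ]
 [ 0.4686 -0.1461  0.01  ]
 [ 0.5987  0.1029  0.04  ]
 [ 0.6321 -0.1217  0.04  ]]
yaw 8.498048665092792 [ 0.53327353 -0.02134373] [[-83.5, 114.5], [-82.4, -113.8], [83.0, 113.2], [82.9, -113.9]]
bottle [0.5592 0.0527 0.102 ] tray [36.6 69.4] side [0.5563 0.0519 0.102 ]
squat [ 0.5782 -0.0821  0.078 ] tray [ 35.4 -66.7] side [ 0.5776 -0.0842  0.078 ]
tall [ 0.5003 -0.0248  0.098 ] tray [-33.1   1.4] side [ 0.4981 -0.0274  0.098 ]
stone [ 0.5679 -0.0143  0.032 ] tray [35.3  1.9] side 
[174, 173, 170, 169, 171, 158, 137, 137, 172, 180, 181, 183, 185, 190, 184, 187, 182, 184, 184, 186, 183, 183, 185, 184, 191, 185, 183, 184, 184, 184, 185, 192, 187, 188, 182, 183, 183, 184, 189, 187, 188, 183, 180, 185, 179, 184, 186, 172, 137, 95, 91, 112, 146, 158, 166, 161, 161, 161, 159, 166]
pad ((399.27294921875, 174.29693603515625), (6.872513771057129, 41.69765090942383), 82.40535736083984) [[0.5887, -0.2264, 0.014], [0.6036, -0.3406, 0.014], [0.5847, -0.3427, 0.014], [0.5698, -0.2287, 0.014]] [ 0.58669693 -0.28461473  0.014     ]
```

>>> {"op": "servo_tool", "data": {"dp": [[47.3,-48.6,5],[47.3,-48.6,5],[47.3,-48.6,5],[47.3,-48.6,5],[47.3,-48.6,5],[47.3,-48.6,5],[47.3,-48.6,5],[47.3,-48.6,5],[47.3,-48.6,5],[47.3,-48.6,5],[47.3,-48.6,5],[47.3,-48.6,5],[47.3,-48.6,5],[47.3,-48.6,5],[47.3,-48.6,5],[47.3,-48.6,5],[47.3,-48.6,5],[47.3,-48.6,5],[47.3,-48.6,5],[47.3,-48.6,5]], "twist": [[0,0,7.5],[0,0,7.5],[0,0,7.5],[0,0,7.5],[0,0,7.5],[0,0,7.5],[0,0,7.5],[0,0,7.5],[0,0,7.5],[0,0,7.5],[0,0,7.5],[0,0,7.5],[0,0,7.5],[0,0,7.5],[0,0,7.5],[0,0,7.5],[0,0,7.5],[0,0,7.5],[0,0,7.5],[0,0,7.5]], "grip": [8.5,8.5,8.5,8.5,8.5,8.5,8.5,8.5,8.5,8.5,8.5,8.5,8.5,8.5,8.5,8.5,8.5,8.5,8.5,8.5], "newtons": 25}}

```text
time: 1.97
tcp_pos: [0.4993, -0.0286, 0.1811]
tool_rot: [0.001, 0.997, 0.073, -0.0]
contact_force: [0.0, 0.0, -0.3]
width: 0.994
grip_force: 0.0
```

>>> {"op": "servo_tool", "data": {"dp": [[0,0,3],[0,0,6],[0,0,6],[0,0,6]], "twist": [[0,0,0],[0,0,0],[0,0,0],[0,0,0]], "grip": [8.5,8.5,8.5,8.5]}}

```text
time: 2.3
tcp_pos: [0.4982, -0.0288, 0.1205]
tool_rot: [0.0, 0.997, 0.073, -0.002]
contact_force: [0.3, -0.2, 0.4]
width: 0.992
grip_force: 0.0
```

```bash
python3 - <<'E'
from h import *
from cell import sense
c=read_camera("top"); s=read_camera("side"); print(sense()["tcp_pos"],sense()["tool_rot"])
a=cv2.resize(c["pixels"][145:240,250:360,::-1],None,fx=3.6,fy=3.6,interpolation=2)
b=cv2.resize(s["pixels"][110:245,265:375,::-1],None,fx=342/135,fy=342/135,interpolation=2)
cv2.imwrite("pics/a1.png",np.hstack([a,b]))
E
```

```text
[ 0.50076948 -0.02797282  0.1227556 ] [3.52609627e-04 9.97292784e-01 7.35242105e-02 1.08156393e-03]
```

View pics/a1.png

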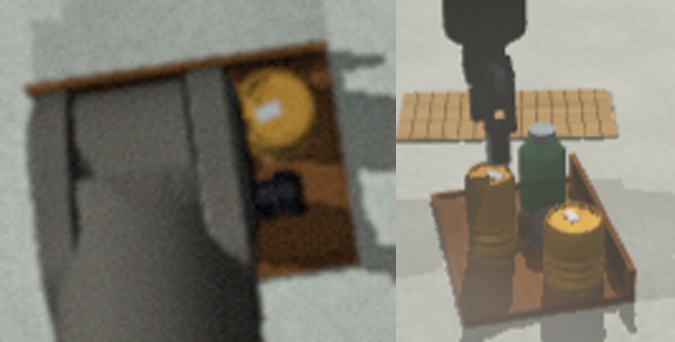

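The picture shows the near finger at about (498,140), just ahead of the tall can at (490,180), within a few mm of centred. I descend and grip.

>>> {"op": "servo_tool", "data": {"dp": [[-0.1,-0.15,2.5],[-0.1,-0.15,5],[-0.1,-0.15,6.6],[-0.1,-0.15,6.6],[-0.1,-0.15,6.6],[-0.1,-0.15,6.6],[-0.1,-0.15,6.6],[-0.1,-0.15,6.6],[-0.1,-0.15,6.6],[-0.1,-0.15,6.6],[-0.1,-0.15,6.6],[-0.1,-0.15,6.6]], "twist": [[0,0,0],[0,0,0],[0,0,0],[0,0,0],[0,0,0],[0,0,0],[0,0,0],[0,0,0],[0,0,0],[0,0,0],[0,0,0],[0,0,0]], "grip": [8.5,8.5,8.5,8.5,5,4.8,4.6,4.4,4.4,4.4,4.4,4.4], "newtons": 25}}

```text
time: 3.4
tcp_pos: [0.5005, -0.0257, 0.0573]
tool_rot: [0.0, 0.997, 0.074, 0.002]
contact_force: [0.1, 0.2, 7.4]
width: 0.607
grip_force: 26.0
```

>>> {"op": "servo_tool", "data": {"dp": [[0,0,-2],[0,0,-5],[0,0,-8],[0,0,-11],[-0.1,-3,-11],[-0.2,-6.5,-11],[-0.3,-10,-11],[-0.4,-13.5,-11],[-0.5,-17,-11],[-0.6,-20.5,-11],[-0.7,-24,-11],[-0.8,-27.5,-11],[-0.8,-30,-11],[-0.8,-31.2,-11],[-0.8,-31.2,-9],[-0.8,-31.2,-6],[-0.8,-31.2,-3.5],[-0.8,-31.2,-2],[-0.8,-31.2,-1],[-0.8,-31.2,-0.5]], "twist": [[0,0,0],[0,0,0],[0,0,0],[0,0,0],[0,0,0],[0,0,0],[0,0,0],[0,0,0],[0,0,0],[0,0,0],[0,0,0],[0,0,0],[0,0,0],[0,0,0],[0,0,0],[0,0,0],[0,0,0],[0,0,0],[0,0,0],[0,0,0]], "grip": [4.4,4.4,4.4,4.4,4.4,4.4,4.4,4.4,4.4,4.4,4.4,4.4,4.4,4.4,4.4,4.4,4.4,4.4,4.4,4.4]}}

```text
time: 5.07
tcp_pos: [0.444, 0.2813, 0.0594]
tool_rot: [0.0, 0.997, 0.074, -0.001]
contact_force: [-0.1, -0.8, -0.4]
width: 0.602
grip_force: 26.5
```

>>> {"op": "servo_tool", "data": {"dp": [[0,0,0.3],[0,0,0.5],[0,0,0.65],[0,0,0.65],[0,0,0.65]], "twist": [[0,0,0],[0,0,0],[0,0,0],[0,0,0],[0,0,0]], "grip": [4.4,4.4,4.4,4.4,4.4]}}

```text
time: 5.48
tcp_pos: [0.4453, 0.2822, 0.0553]
tool_rot: [-0.0, 0.997, 0.074, 0.001]
contact_force: [-1.2, -1.7, 6.9]
width: 0.603
grip_force: 26.6
```

>>> {"op": "servo_tool", "data": {"dp": [[0,0,0],[0,0,0],[0,0,0],[0,0,0],[0,0,-1],[0,0,-3],[0,0,-6.5],[0,0,-10],[1.5,7.5,-10],[2.3,11.4,-10],[3.1,15.2,-10],[3.9,19,-10],[4.6,22.8,-10],[5.4,26.6,-10],[6.2,30.4,-10],[6.9,34.2,-10],[7.7,38,-10],[7.7,38,-10],[7.7,38,-10],[7.7,38,-6]], "twist": [[0,0,0],[0,0,0],[0,0,0],[0,0,0],[0,0,0],[0,0,0],[0,0,0],[0,0,0],[0,0,0],[0,0,0],[0,0,0],[0,0,0],[0,0,0],[0,0,0],[0,0,0],[0,0,0],[0,0,0],[0,0,0],[0,0,0],[0,0,0]], "grip": [5.5,6.5,7.5,8.5,8.5,8.5,8.5,8.5,8.5,8.5,8.5,8.5,8.5,8.5,8.5,8.5,8.5,8.5,8.5,8.5]}}

```text
time: 7.15
tcp_pos: [0.5838, -0.0837, 0.121]
tool_rot: [0.001, 0.997, 0.073, 0.008]
contact_force: [1.3, 0.9, 0.6]
width: 0.998
grip_force: 0.0
```

```bash
python3 - <<'E'
from h import *
from cell import sense
c=read_camera("top"); s=read_camera("side"); print(sense()["tcp_pos"],sense()["tool_rot"])
a=cv2.resize(c["pixels"][130:260,160:360,::-1],None,fx=2.4,fy=2.4,interpolation=2)
b=cv2.resize(s["pixels"][110:245,255:375,::-1],None,fx=312/135,fy=312/135,interpolation=2)
cv2.imwrite("pics/a2.png",np.hstack([a,b]))
E
```

```text
[ 0.5728702  -0.0811157   0.10982299] [-0.00138671  0.99716449  0.07509866 -0.0046088 ]
```

View pics/a2.png

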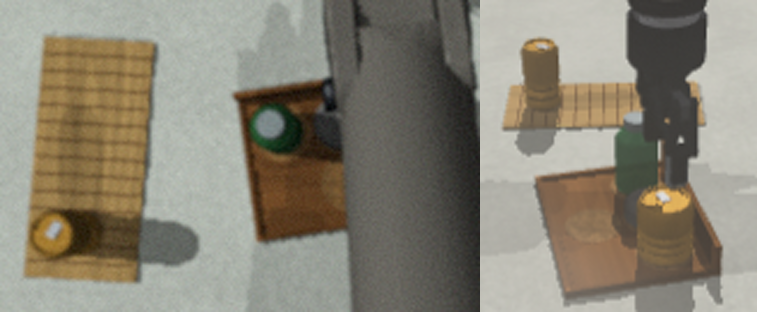

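The tall can stands on the mat at (50,232), and the near finger is above the squat can at (680,165). The arm is still settling, so I hold briefly before descending.

>>> {"op": "servo_tool", "data": {"dp": [[0,0,0],[0,0,0],[0,0,0]], "twist": [[0,0,0],[0,0,0],[0,0,0]], "grip": [8.5,8.5,8.5]}}

```text
time: 7.5
tcp_pos: [0.5782, -0.0817, 0.1156]
tool_rot: [0.0, 0.997, 0.075, 0.001]
contact_force: [0.5, -0.5, 0.0]
width: 0.996
grip_force: 0.0
```

>>> {"op": "servo_tool", "data": {"dp": [[0,0.1,2.5],[0,0.1,5],[0,0.1,6.7],[0,0.1,7.4],[0,0.1,7.4],[0,0.1,7.4],[0,0.1,7.4],[0,0.1,7.4],[0,0.1,7.4],[0,0.1,7.4],[0,0.1,7.4],[0,0.1,7.4]], "twist": [[0,0,0],[0,0,0],[0,0,0],[0,0,0],[0,0,0],[0,0,0],[0,0,0],[0,0,0],[0,0,0],[0,0,0],[0,0,0],[0,0,0]], "grip": [8.5,8.5,8.5,8.5,8.5,6.2,5.8,5.4,5.4,5.4,5.4,5.4]}}

```text
time: 8.5
tcp_pos: [0.5788, -0.0837, 0.0417]
tool_rot: [0.0, 0.997, 0.074, 0.002]
contact_force: [0.5, -0.4, 6.6]
width: 0.719
grip_force: 27.6
```

>>> {"op": "servo_tool", "data": {"dp": [[0,0,-2],[0,0,-5],[0,0,-8.5],[0,0,-12],[0.1,-3,-12],[0.2,-6.5,-12],[0.2,-10,-12],[0.3,-13.7,-12],[0.3,-17.5,-12],[0.4,-21.3,-12],[0.5,-25,-12],[0.5,-28.8,-12],[0.6,-32.5,-12],[0.6,-35,-12],[0.6,-36.2,-12],[0.6,-36.2,-12],[0.6,-36.2,-9],[0.6,-36.2,-6],[0.6,-36.2,-3.5],[0.6,-36.2,-2]], "twist": [[0,0,0],[0,0,0],[0,0,0],[0,0,0],[0,0,0],[0,0,0],[0,0,0],[0,0,0],[0,0,0],[0,0,0],[0,0,0],[0,0,0],[0,0,0],[0,0,0],[0,0,0],[0,0,0],[0,0,0],[0,0,0],[0,0,0],[0,0,0]], "grip": [5.4,5.4,5.4,5.4,5.4,5.4,5.4,5.4,5.4,5.4,5.4,5.4,5.4,5.4,5.4,5.4,5.4,5.4,5.4,5.4]}}

```text
time: 10.17
tcp_pos: [0.529, 0.2703, 0.0567]
tool_rot: [0.002, 0.997, 0.073, -0.002]
contact_force: [-0.1, -0.1, -0.8]
width: 0.719
grip_force: 27.5
```

>>> {"op": "servo_tool", "data": {"dp": [[0,0,1],[0,0,1.6],[0,0,2],[0,0,2.15],[0,0,2.15],[0,0,2.15]], "twist": [[0,0,0],[0,0,0],[0,0,0],[0,0,0],[0,0,0],[0,0,0]], "grip": [5.4,5.4,5.4,5.4,5.4,5.4]}}

```text
time: 10.67
tcp_pos: [0.5307, 0.2747, 0.0397]
tool_rot: [0.0, 0.997, 0.074, 0.001]
contact_force: [-0.4, -2.6, 4.3]
width: 0.72
grip_force: 27.7
```

>>> {"op": "servo_tool", "data": {"dp": [[0,0,0],[0,0,0],[0,0,0],[0,0,0],[0,0,-1],[0,0,-4],[0,0,-7],[0,0,-10],[-0.1,4,-10],[-0.2,8,-10],[-0.3,12,-10],[-0.4,15.5,-10],[-0.5,19,-10],[-0.6,21.5,-10],[-0.6,22.5,-10],[-0.6,22.5,-10],[-0.6,22.5,-10],[-0.6,22.5,-10],[-0.6,22.5,-10]], "twist": [[0,0,0],[0,0,0],[0,0,0],[0,0,0],[0,0,0],[0,0,0],[0,0,0],[0,0,0],[0,0,0],[0,0,0],[0,0,0],[0,0,0],[0,0,0],[0,0,0],[0,0,0],[0,0,0],[0,0,0],[0,0,0],[0,0,0]], "grip": [6.5,7,7.5,8.5,8.5,8.5,8.5,8.5,8.5,8.5,8.5,8.5,8.5,8.5,8.5,8.5,8.5,8.5,8.5]}}

```text
time: 12.25
tcp_pos: [0.5566, 0.0547, 0.1385]
tool_rot: [-0.001, 0.997, 0.076, 0.0]
contact_force: [-0.1, 0.7, -0.1]
width: 0.993
grip_force: 0.0
```

>>> {"op": "servo_tool", "data": {"dp": [[0.1,0.15,2],[0.1,0.15,5],[0.1,0.15,8],[0.1,0.15,9.5],[0.1,0.15,10],[0.1,0.15,10],[0.1,0.15,10],[0.1,0.15,10],[0.1,0.15,10],[0.1,0.15,10],[0.1,0.15,10],[0.1,0.15,10],[0.1,0.15,10],[0.1,0.15,10]], "twist": [[0,0,0],[0,0,0],[0,0,0],[0,0,0],[0,0,0],[0,0,0],[0,0,0],[0,0,0],[0,0,0],[0,0,0],[0,0,0],[0,0,0],[0,0,0],[0,0,0]], "grip": [8.5,8.5,8.5,8.5,8.5,8.5,5.5,5,4.5,4.4,4.4,4.4,4.4,4.4], "newtons": 45}}

```text
time: 13.42
tcp_pos: [0.5596, 0.0512, 0.04]
tool_rot: [-0.0, 0.997, 0.074, 0.002]
contact_force: [-0.1, 0.5, 5.9]
width: 0.593
grip_force: 47.6
```

>>> {"op": "servo_tool", "data": {"dp": [[0,0,-1],[0,0,-3],[0,0,-6],[0,0,-9],[0.5,-1.5,-11],[1.5,-4,-11],[2.9,-7,-11],[4.3,-10,-11],[5.5,-13,-11],[6.8,-16,-11],[7.9,-18.7,-11],[8.7,-20.5,-11],[8.9,-20.9,-11],[8.9,-20.9,-11],[8.9,-20.9,-9],[8.9,-20.9,-6],[8.9,-20.9,-3.5],[8.9,-20.9,-2],[8.9,-20.9,-1.2],[8.9,-20.9,-0.6]], "twist": [[0,0,0],[0,0,0],[0,0,0],[0,0,0],[0,0,0],[0,0,0],[0,0,0],[0,0,0],[0,0,0],[0,0,0],[0,0,0],[0,0,0],[0,0,0],[0,0,0],[0,0,0],[0,0,0],[0,0,0],[0,0,0],[0,0,0],[0,0,0]], "grip": [4.4,4.4,4.4,4.4,4.4,4.4,4.4,4.4,4.4,4.4,4.4,4.4,4.4,4.4,4.4,4.4,4.4,4.4,4.4,4.4]}}

```text
time: 15.08
tcp_pos: [0.615, 0.2687, 0.0435]
tool_rot: [0.001, 0.997, 0.074, -0.0]
contact_force: [-0.2, -0.5, -0.8]
width: 0.595
grip_force: 47.2
```

>>> {"op": "servo_tool", "data": {"dp": [[0,0,0.3],[0,0,0.5],[0,0,0.7],[0,0,0.75],[0,0,0.75],[0,0,0.75]], "twist": [[0,0,0],[0,0,0],[0,0,0],[0,0,0],[0,0,0],[0,0,0]], "grip": [4.4,4.4,4.4,4.4,4.4,4.4]}}

```text
time: 15.58
tcp_pos: [0.6159, 0.2708, 0.0381]
tool_rot: [-0.0, 0.997, 0.074, 0.001]
contact_force: [-0.8, -0.1, 4.0]
width: 0.59
grip_force: 47.6
```

>>> {"op": "servo_tool", "data": {"dp": [[0,0,0],[0,0,0],[0,0,0],[0,0,0],[0,0,0],[0,0,-2],[0,0,-5],[0,0,-8],[0,0,-10],[-1.2,3.7,-10],[-2.4,7.4,-10],[-3.6,11,-10],[-4.8,14.7,-10],[-6,18.4,-10],[-7.2,22,-10],[-8.4,25.7,-10],[-9,27.6,-10],[-9,27.6,-10],[-9,27.6,-10],[-9,27.6,-10]], "twist": [[0,0,0],[0,0,0],[0,0,0],[0,0,0],[0,0,0],[0,0,0],[0,0,0],[0,0,0],[0,0,0],[0,0,0],[0,0,0],[0,0,0],[0,0,0],[0,0,0],[0,0,0],[0,0,0],[0,0,0],[0,0,0],[0,0,0],[0,0,0]], "grip": [5.5,6.5,7.5,8.5,8.5,8.5,8.5,8.5,8.5,8.5,8.5,8.5,8.5,8.5,8.5,8.5,8.5,8.5,8.5,8.5]}}

```text
time: 17.25
tcp_pos: [0.5672, -0.0146, 0.137]
tool_rot: [-0.0, 0.997, 0.075, 0.0]
contact_force: [-0.8, 1.1, -0.5]
width: 0.995
grip_force: 0.0
```

```bash
python3 - <<'E'
from h import *
from cell import sense
c=read_camera("top"); s=read_camera("side"); print(sense()["tcp_pos"],sense()["tool_rot"])
a=cv2.resize(c["pixels"][130:260,160:360,::-1],None,fx=2.4,fy=2.4,interpolation=2)
b=cv2.resize(s["pixels"][110:245,255:375,::-1],None,fx=312/135,fy=312/135,interpolation=2)
cv2.imwrite("pics/a3.png",np.hstack([a,b]))
# pad from white V
V=cv2.GaussianBlur(c["pixels"].max(2),(5,5),0).astype(int);V2=c["pixels"].astype(int)
R=V2[...,0]-V2[...,2]
print("pad R-B",R[195:205,390:415].mean(),"table",R[240:250,385:400].mean(),R[180:220,365:372].mean(),"V",V[195:205,390:415].mean(),V[240:250,385:400].mean())
yy,xx=np.mgrid[:400,:640]
m=((V>174)&(xx>374)&(xx<436)&(yy>160)&(yy<238)).astype(np.uint8)
m=cv2.morphologyEx(m,2,np.ones((5,5)))
k=max(cv2.findContours(m,0,2)[0],key=cv2.contourArea);r=cv2.minAreaRect(k);print(r,plane(c,cv2.boxPoints(r),.014).round(4).tolist())
k2=plane(c,[r[0]],.014);print(k2)
E
```

```text
[ 0.56723139 -0.0137491   0.13691454] [-4.73719176e-04  9.97113840e-01  7.59190980e-02  2.35456341e-04]
pad R-B 4.664 table 1.7333333333333334 1.7178571428571427 V 130.356 177.17333333333335
((404.0, 214.0), (26.0, 40.0), 90.0) [[0.5132, -0.2415, 0.014], [0.5127, -0.3511, 0.014], [0.4417, -0.3495, 0.014], [0.4421, -0.2404, 0.014]]
[[ 0.47734368 -0.29561658  0.014     ]]
```

View pics/a3.png

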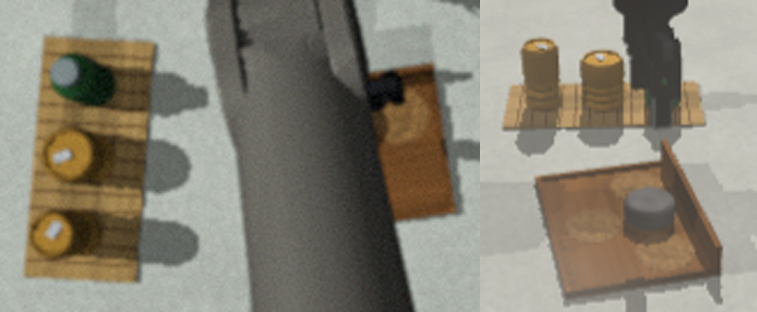

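All three stand upright on the mat at (80,78), (72,155) and (52,235). The stone is alone in the tray at (650,210). Now I grip the stone.

>>> {"op": "servo_tool", "data": {"dp": [[0,0,3],[0,0,6.5],[0,0,10],[0,0,12],[0,0,12.8],[0,0,13.2],[0,0,13.2],[0,0,13.2],[0,0,13.2],[0,0,13.2],[0,0,13.2],[0,0,13.2],[0,0,13.2],[0,0,13.2],[0,0,13.2]], "twist": [[0,0,0],[0,0,0],[0,0,0],[0,0,0],[0,0,0],[0,0,0],[0,0,0],[0,0,0],[0,0,0],[0,0,0],[0,0,0],[0,0,0],[0,0,0],[0,0,0],[0,0,0]], "grip": [8.5,8.5,8.5,8.5,8.5,8.5,8.5,6.5,5.8,5.4,5.2,5.2,5.2,5.2,5.2], "newtons": 50}}

```text
time: 18.6
tcp_pos: [0.5686, -0.0156, 0.0069]
tool_rot: [0.0, 0.997, 0.074, 0.002]
contact_force: [-0.2, 1.1, 6.3]
width: 0.677
grip_force: 54.0
```

```bash
python3 - <<'E'
import cv2
a=cv2.imread("pics/top0.png")[155:245,365:445]
cv2.imwrite("pics/pad.png",cv2.resize(a,None,fx=6,fy=6,interpolation=2))
E
```

```text
(no output)
```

View pics/pad.png

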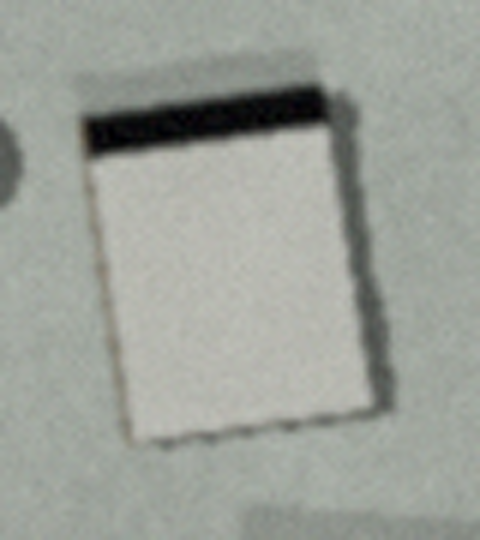

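The pad's top corners are at (84,120), (322,86), (375,408) and (133,443) in the crop, which puts its centre at about (0.5215, -0.294). I carry the stone there.

>>> {"op": "servo_tool", "data": {"dp": [[0,0,-1],[0,0,-3],[0,0,-6],[0,0,-8],[-1,3,-8],[-2.1,6.5,-8],[-3.2,10,-8],[-4.3,13.5,-8],[-5.5,17,-8],[-6.6,20.5,-8],[-7.7,24,-8],[-8.4,26,-8],[-8.7,27,-8],[-8.7,27,-8],[-8.7,27,-6],[-8.7,27,-4],[-8.7,27,-2.5],[-8.7,27,-1.7],[-8.7,27,-1.3],[-8.7,27,-1.3]], "twist": [[0,0,0],[0,0,0],[0,0,0],[0,0,0],[0,0,0],[0,0,0],[0,0,0],[0,0,0],[0,0,0],[0,0,0],[0,0,0],[0,0,0],[0,0,0],[0,0,0],[0,0,0],[0,0,0],[0,0,0],[0,0,0],[0,0,0],[0,0,0]], "grip": [5.2,5.2,5.2,5.2,5.2,5.2,5.2,5.2,5.2,5.2,5.2,5.2,5.2,5.2,5.2,5.2,5.2,5.2,5.2,5.2]}}

```text
time: 20.27
tcp_pos: [0.5213, -0.2939, 0.0174]
tool_rot: [-0.001, 0.997, 0.076, -0.0]
contact_force: [-0.3, 0.8, -1.1]
width: 0.672
grip_force: 54.1
```

>>> {"op": "servo_tool", "data": {"dp": [[0,0,0.2],[0,0,0.4],[0,0,0.5],[0,0,0.5],[0,0,0.5]], "twist": [[0,0,0],[0,0,0],[0,0,0],[0,0,0],[0,0,0]], "grip": [5.2,5.2,5.2,5.2,5.2]}}

```text
time: 20.68
tcp_pos: [0.5222, -0.2959, 0.0149]
tool_rot: [0.001, 0.997, 0.074, 0.001]
contact_force: [-1.9, 1.3, 6.2]
width: 0.675
grip_force: 55.0
```

```bash
python3 - <<'E'
from h import *
from cell import sense
c=read_camera("top"); s=read_camera("side"); q=sense();print(q["tcp_pos"],q["contact_force"])
a=cv2.resize(c["pixels"][130:260,330:470,::-1],None,fx=2.4,fy=2.4,interpolation=2)
b=cv2.resize(s["pixels"][190:320,250:390,::-1],None,fx=2.4,fy=2.4,interpolation=2)
cv2.imwrite("pics/a4.png",np.hstack([a,b]))
E
```

```text
[ 0.52219108 -0.29585807  0.01488066] [-1.75285305  1.7458993   5.7421242 ]
```

View pics/a4.png

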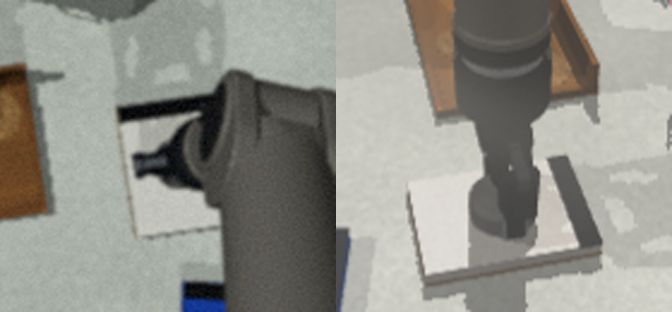

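The stone lies flat near the pad's middle (side view at (505,210)). I release it and go for the bottle.

>>> {"op": "servo_tool", "data": {"dp": [[0,0,0],[0,0,0],[0,0,0],[0,0,0],[0,0,0],[0,0,-1.5],[0,0,-4.5],[0,0,-8.5],[0,0,-12],[1.2,-3.7,-12],[2.4,-7.4,-12],[3.6,-11,-12],[4.8,-14.8,-12],[6,-18.5,-12],[7.2,-22.2,-12],[8.4,-25.9,-12],[9.6,-29.6,-12],[10.8,-33.3,-12],[12,-37,-12],[13.2,-40.7,-12]], "twist": [[0,0,0],[0,0,0],[0,0,0],[0,0,0],[0,0,0],[0,0,0],[0,0,0],[0,0,0],[0,0,0],[0,0,0],[0,0,0],[0,0,0],[0,0,0],[0,0,0],[0,0,0],[0,0,0],[0,0,0],[0,0,0],[0,0,0],[0,0,0]], "grip": [6.3,6.8,7.5,8.5,8.5,8.5,8.5,8.5,8.5,8.5,8.5,8.5,8.5,8.5,8.5,8.5,8.5,8.5,8.5,8.5]}}

```text
time: 22.45
tcp_pos: [0.5912, 0.1279, 0.1327]
tool_rot: [0.0, 0.997, 0.074, 0.0]
contact_force: [0.5, -0.2, 0.1]
width: 0.998
grip_force: 0.0
```

>>> {"op": "servo_tool", "data": {"dp": [[1.2,-3.7,0],[2.4,-7.4,0],[3.6,-11,0],[4.5,-13.9,0],[4.5,-13.9,0],[4.5,-13.9,0],[4.5,-13.9,0],[4.5,-13.9,0]], "twist": [[0,0,0],[0,0,0],[0,0,0],[0,0,0],[0,0,0],[0,0,0],[0,0,0],[0,0,0]], "grip": [8.5,8.5,8.5,8.5,8.5,8.5,8.5,8.5]}}

```text
time: 23.12
tcp_pos: [0.6154, 0.268, 0.1323]
tool_rot: [0.001, 0.997, 0.073, -0.0]
contact_force: [1.5, 0.1, -0.0]
width: 0.992
grip_force: 0.0
```

```bash
python3 - <<'E'
from h import *
from cell import sense
c=read_camera("top"); s=read_camera("side"); q=sense();print(q["tcp_pos"],q["contact_force"])
a=cv2.resize(c["pixels"][140:250,360:460,::-1],None,fx=3,fy=3,interpolation=2)
b=cv2.resize(s["pixels"][70:310,240:400,::-1],None,fx=330/240,fy=330/240,interpolation=2)
cv2.imwrite("pics/a5.png",np.hstack([a,b]))
E
```

```text
[0.61550148 0.2681054  0.13262423] [-0.06684461  0.20509305  0.90589048]
```

View pics/a5.png

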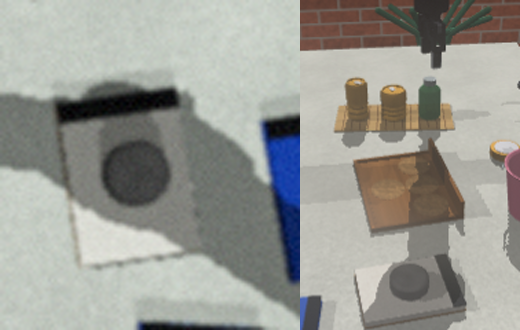

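The stone is centred on the pad: its top at (135,174), less about 6 px of parallax, against the pad centre at (129,177). I grip the bottle.

>>> {"op": "servo_tool", "data": {"dp": [[0,0,2],[0,0,5],[0,0,7.5],[0,0,9],[0,0,9.4],[0,0,9.4],[0,0,9.4],[0,0,9.4],[0,0,9.4],[0,0,9.4],[0,0,9.4],[0,0,9.4],[0,0,9.4],[0,0,9.4]], "twist": [[0,0,0],[0,0,0],[0,0,0],[0,0,0],[0,0,0],[0,0,0],[0,0,0],[0,0,0],[0,0,0],[0,0,0],[0,0,0],[0,0,0],[0,0,0],[0,0,0]], "grip": [8.5,8.5,8.5,8.5,8.5,8.5,5.5,5,4.5,4.4,4.4,4.4,4.4,4.4], "newtons": 45}}

```text
time: 24.38
tcp_pos: [0.6165, 0.2711, 0.0408]
tool_rot: [-0.0, 0.997, 0.074, 0.002]
contact_force: [0.3, -0.8, 6.3]
width: 0.593
grip_force: 47.7
```

>>> {"op": "servo_tool", "data": {"dp": [[0,0,-1],[0,0,-3],[0,0,-6],[0,0,-9],[-0.5,1.5,-11],[-1.5,4,-11],[-2.9,7,-11],[-4.3,10,-11],[-5.5,13,-11],[-6.8,16,-11],[-7.9,18.7,-11],[-8.7,20.5,-11],[-8.9,20.9,-11],[-8.9,20.9,-11],[-8.9,20.9,-9],[-8.9,20.9,-6],[-8.9,20.9,-3.5],[-8.9,20.9,-2],[-8.9,20.9,-1.2],[-8.9,20.9,-0.8]], "twist": [[0,0,0],[0,0,0],[0,0,0],[0,0,0],[0,0,0],[0,0,0],[0,0,0],[0,0,0],[0,0,0],[0,0,0],[0,0,0],[0,0,0],[0,0,0],[0,0,0],[0,0,0],[0,0,0],[0,0,0],[0,0,0],[0,0,0],[0,0,0]], "grip": [4.4,4.4,4.4,4.4,4.4,4.4,4.4,4.4,4.4,4.4,4.4,4.4,4.4,4.4,4.4,4.4,4.4,4.4,4.4,4.4]}}

```text
time: 26.05
tcp_pos: [0.5575, 0.0525, 0.0457]
tool_rot: [-0.001, 0.997, 0.076, -0.001]
contact_force: [-0.4, -0.2, -1.4]
width: 0.594
grip_force: 47.2
```

>>> {"op": "servo_tool", "data": {"dp": [[0,0,0.2],[0,0,0.45],[0,0,0.65],[0,0,0.65],[0,0,0.65]], "twist": [[0,0,0],[0,0,0],[0,0,0],[0,0,0],[0,0,0]], "grip": [4.4,4.4,4.4,4.4,4.4]}}

```text
time: 26.47
tcp_pos: [0.5592, 0.0514, 0.0427]
tool_rot: [-0.0, 0.997, 0.075, 0.001]
contact_force: [-3.8, 0.3, 7.1]
width: 0.59
grip_force: 48.2
```

>>> {"op": "servo_tool", "data": {"dp": [[0,0,0],[0,0,0],[0,0,0],[0,0,0],[0,0,0],[0,0,-2],[0,0,-5],[0,0,-8],[0,0,-10],[0.1,-3.7,-10],[0.2,-7.4,-10],[0.3,-11,-10],[0.4,-14.8,-10],[0.5,-18.5,-10],[0.5,-21.5,-10],[0.5,-22.6,-10],[0.5,-22.6,-10],[0.5,-22.6,-10],[0.5,-22.6,-10],[0.5,-22.6,-10]], "twist": [[0,0,0],[0,0,0],[0,0,0],[0,0,0],[0,0,0],[0,0,0],[0,0,0],[0,0,0],[0,0,0],[0,0,0],[0,0,0],[0,0,0],[0,0,0],[0,0,0],[0,0,0],[0,0,0],[0,0,0],[0,0,0],[0,0,0],[0,0,0]], "grip": [5.5,6.5,7.5,8.5,8.5,8.5,8.5,8.5,8.5,8.5,8.5,8.5,8.5,8.5,8.5,8.5,8.5,8.5,8.5,8.5]}}

```text
time: 28.13
tcp_pos: [0.5304, 0.2718, 0.1399]
tool_rot: [0.001, 0.997, 0.073, -0.0]
contact_force: [-0.5, 0.3, -0.9]
width: 1.001
grip_force: 0.0
```

>>> {"op": "servo_tool", "data": {"dp": [[0,0,2],[0,0,5],[0,0,8],[0,0,9.5],[0,0,10.1],[0,0,10.1],[0,0,10.1],[0,0,10.1],[0,0,10.1],[0,0,10.1],[0,0,10.1],[0,0,10.1],[0,0,10.1]], "twist": [[0,0,0],[0,0,0],[0,0,0],[0,0,0],[0,0,0],[0,0,0],[0,0,0],[0,0,0],[0,0,0],[0,0,0],[0,0,0],[0,0,0],[0,0,0]], "grip": [8.5,8.5,8.5,8.5,8.5,8.5,6.2,5.8,5.4,5.4,5.4,5.4,5.4], "newtons": 25}}

```text
time: 29.22
tcp_pos: [0.5308, 0.2752, 0.041]
tool_rot: [-0.0, 0.997, 0.074, 0.002]
contact_force: [0.8, -1.4, 6.5]
width: 0.72
grip_force: 27.8
```

>>> {"op": "servo_tool", "data": {"dp": [[0,0,-2],[0,0,-5],[0,0,-8.5],[0,0,-13],[-0.1,3,-13],[-0.2,6.5,-13],[-0.2,10,-13],[-0.3,13.7,-13],[-0.3,17.5,-13],[-0.4,21.3,-13],[-0.5,25,-13],[-0.5,28.8,-13],[-0.6,32.5,-13],[-0.6,35,-13],[-0.6,36.2,-13],[-0.6,36.2,-12],[-0.6,36.2,-9],[-0.6,36.2,-6],[-0.6,36.2,-3.5],[-0.6,36.2,-2]], "twist": [[0,0,0],[0,0,0],[0,0,0],[0,0,0],[0,0,0],[0,0,0],[0,0,0],[0,0,0],[0,0,0],[0,0,0],[0,0,0],[0,0,0],[0,0,0],[0,0,0],[0,0,0],[0,0,0],[0,0,0],[0,0,0],[0,0,0],[0,0,0]], "grip": [5.4,5.4,5.4,5.4,5.4,5.4,5.4,5.4,5.4,5.4,5.4,5.4,5.4,5.4,5.4,5.4,5.4,5.4,5.4,5.4]}}

```text
time: 30.88
tcp_pos: [0.5747, -0.0802, 0.0558]
tool_rot: [-0.002, 0.997, 0.077, -0.002]
contact_force: [-0.1, -0.5, 1.5]
width: 0.72
grip_force: 27.5
```

>>> {"op": "servo_tool", "data": {"dp": [[0,0,0],[0,0,0.7],[0,0,1.2],[0,0,1.6],[0,0,1.85],[0,0,1.85],[0,0,1.85]], "twist": [[0,0,0],[0,0,0],[0,0,0],[0,0,0],[0,0,0],[0,0,0],[0,0,0]], "grip": [5.4,5.4,5.4,5.4,5.4,5.4,5.4]}}

```text
time: 31.47
tcp_pos: [0.578, -0.0833, 0.043]
tool_rot: [0.0, 0.997, 0.075, 0.001]
contact_force: [-2.6, 0.3, 9.4]
width: 0.72
grip_force: 28.2
```

>>> {"op": "servo_tool", "data": {"dp": [[0,0,0],[0,0,0],[0,0,0],[0,0,0],[0,0,-2],[0,0,-5],[0,0,-8],[0,0,-11],[-0.8,-3.8,-11],[-1.5,-7.6,-11],[-2.3,-11.4,-11],[-3.1,-15.2,-11],[-3.8,-19,-11],[-4.6,-22.8,-11],[-5.4,-26.6,-11],[-6.2,-30.4,-11],[-7,-34.2,-11],[-7.7,-37.3,-11],[-7.7,-38.1,-11],[-7.7,-38.1,-11]], "twist": [[0,0,0],[0,0,0],[0,0,0],[0,0,0],[0,0,0],[0,0,0],[0,0,0],[0,0,0],[0,0,0],[0,0,0],[0,0,0],[0,0,0],[0,0,0],[0,0,0],[0,0,0],[0,0,0],[0,0,0],[0,0,0],[0,0,0],[0,0,0]], "grip": [6.5,7,7.5,8.5,8.5,8.5,8.5,8.5,8.5,8.5,8.5,8.5,8.5,8.5,8.5,8.5,8.5,8.5,8.5,8.5]}}

```text
time: 33.13
tcp_pos: [0.443, 0.2847, 0.1511]
tool_rot: [-0.001, 0.997, 0.078, 0.0]
contact_force: [0.8, -0.4, -0.0]
width: 0.993
grip_force: 0.0
```

>>> {"op": "servo_tool", "data": {"dp": [[0,0,0],[0,0,0],[0,0,0],[0,0,2],[0,0,5],[0,0,8],[0,0,9.2],[0,0,9.6],[0,0,9.6],[0,0,9.6],[0,0,9.6],[0,0,9.6],[0,0,9.6],[0,0,9.6],[0,0,9.6],[0,0,9.6],[0,0,9.6]], "twist": [[0,0,0],[0,0,0],[0,0,0],[0,0,0],[0,0,0],[0,0,0],[0,0,0],[0,0,0],[0,0,0],[0,0,0],[0,0,0],[0,0,0],[0,0,0],[0,0,0],[0,0,0],[0,0,0],[0,0,0]], "grip": [8.5,8.5,8.5,8.5,8.5,8.5,8.5,8.5,8.5,5,4.8,4.6,4.4,4.4,4.4,4.4,4.4]}}

```text
time: 34.55
tcp_pos: [0.4457, 0.282, 0.0563]
tool_rot: [-0.0, 0.997, 0.074, 0.001]
contact_force: [0.4, -0.6, 6.7]
width: 0.601
grip_force: 26.5
```

>>> {"op": "servo_tool", "data": {"dp": [[0,0,-2],[0,0,-5],[0,0,-8],[0,0,-11],[0.1,3,-11],[0.2,6.5,-11],[0.3,10,-11],[0.4,13.5,-11],[0.5,17,-11],[0.6,20.5,-11],[0.7,24,-11],[0.8,27.5,-11],[0.8,30,-11],[0.8,31.2,-11],[0.8,31.2,-11],[0.8,31.2,-10],[0.8,31.2,-7],[0.8,31.2,-4],[0.8,31.2,-2.5],[0.8,31.2,-1.5]], "twist": [[0,0,0],[0,0,0],[0,0,0],[0,0,0],[0,0,0],[0,0,0],[0,0,0],[0,0,0],[0,0,0],[0,0,0],[0,0,0],[0,0,0],[0,0,0],[0,0,0],[0,0,0],[0,0,0],[0,0,0],[0,0,0],[0,0,0],[0,0,0]], "grip": [4.4,4.4,4.4,4.4,4.4,4.4,4.4,4.4,4.4,4.4,4.4,4.4,4.4,4.4,4.4,4.4,4.4,4.4,4.4,4.4]}}

```text
time: 36.22
tcp_pos: [0.4966, -0.023, 0.0672]
tool_rot: [-0.001, 0.997, 0.077, -0.002]
contact_force: [-1.1, -0.2, -0.4]
width: 0.601
grip_force: 26.5
```

>>> {"op": "servo_tool", "data": {"dp": [[0,0,0.3],[0,0,0.7],[0,0,1.1],[0,0,1.35],[0,0,1.35],[0,0,1.35]], "twist": [[0,0,0],[0,0,0],[0,0,0],[0,0,0],[0,0,0],[0,0,0]], "grip": [4.4,4.4,4.4,4.4,4.4,4.4]}}

```text
time: 36.72
tcp_pos: [0.4999, -0.0248, 0.058]
tool_rot: [-0.0, 0.997, 0.075, 0.001]
contact_force: [-1.9, 2.8, 7.0]
width: 0.605
grip_force: 25.6
```

>>> {"op": "servo_tool", "data": {"dp": [[0,0,0],[0,0,0],[0,0,0],[0,0,0],[0,0,-2],[0,0,-5],[0,0,-9],[0,0,-13],[-2,3.4,-13],[-4,6.8,-13],[-6,10.2,-13],[-8,13.6,-13],[-10,17,-13],[-12,20.4,-13],[-14,23.8,-13],[-16,27.2,-13],[-18,30.6,-13],[-20,34,-13],[-20,36,-13],[-20,36,-13]], "twist": [[0,0,0],[0,0,0],[0,0,0],[0,0,0],[0,0,0],[0,0,0],[0,0,0],[0,0,0],[0,0,0],[0,0,0],[0,0,0],[0,0,0],[0,0,0],[0,0,0],[0,0,0],[0,0,0],[0,0,0],[0,0,0],[0,0,0],[0,0,0]], "grip": [5.5,6.5,7.5,8.5,8.5,8.5,8.5,8.5,8.5,8.5,8.5,8.5,8.5,8.5,8.5,8.5,8.5,8.5,8.5,8.5]}}

```text
time: 38.38
tcp_pos: [0.3522, -0.4175, 0.1862]
tool_rot: [0.002, 0.998, 0.07, 0.0]
contact_force: [-0.0, -0.0, 0.5]
width: 0.999
grip_force: 0.0
```

```bash
python3 - <<'E'
from h import *
c=read_camera("top"); s=read_camera("side")
a=cv2.resize(c["pixels"][145:240,250:360,::-1],None,fx=4,fy=4,interpolation=2)
a0=cv2.resize(cv2.imread("pics/top0.png")[145:240,250:360],None,fx=3,fy=3,interpolation=2)
b=c["pixels"][60:300,150:480,::-1]
o=np.zeros((590,780,3),np.uint8); o[:380,:440]=a; o[:285,445:775]=a0; o[385:585,0:440]=cv2.resize(b,(440,320))[:200]
o[290:590,445:775]=cv2.resize(s["pixels"][100:340,240:504,::-1],(330,300))
cv2.imwrite("pics/fin.png",o)
E
```

```text
(no output)
```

View pics/fin.png

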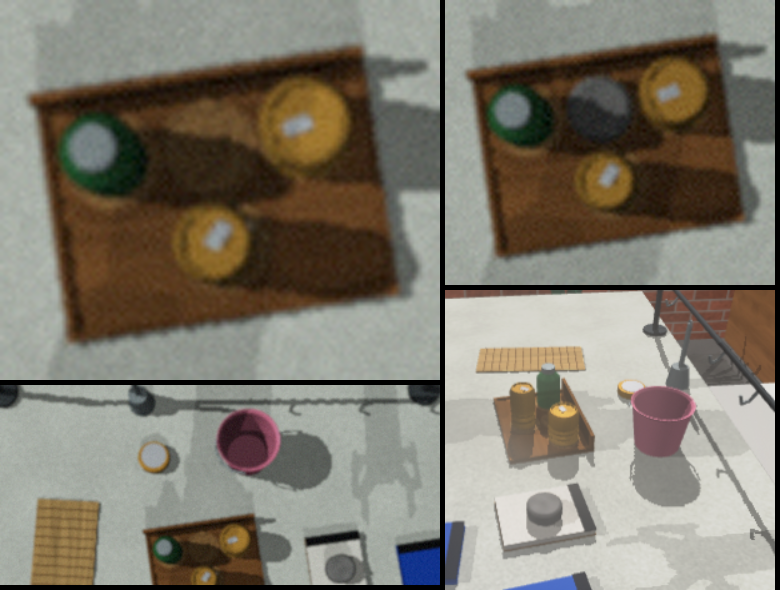

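The cap (91,147), squat can (304,122) and tall can (211,242) match their original pixels to within about 2 mm. The stone lies centred on the pad, and the pail and flat can are untouched.

```bash
python3 -c "
from cell import job_done
print(job_done())"
```

```text
the job is handed in; nothing more can be done
None
```

The job is handed in: the stone lies flat in the middle of the score pad, and both cans and the bottle stand upright in the tray within about 2 mm of where they started.

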